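# Screw the lid onto the sugar bowl

## Task

Close the empty sugar bowl: lift its lid off the cork trivet and set it on the bowl's mouth with the grip bar in line with the bowl's two ear handles, so that it rests on top of the thread. Turn it gently backward (anticlockwise from above) until it drops a step, then forward (clockwise) until it is fully home with the flange down on the rim, and let go. Never force it, and leave the other things on the table alone.

Things in the scene. Friction and masses are not known exactly. Their poses are not given: they have to be found in the camera images.
- lid: White ceramic lid, 130 to 210 g, loose, lying upright on the trivet. Origin at the centre of its underside, z up. From there up: a plug of 51 mm diameter, 13 mm tall, then a round flange of 80 mm diameter from z = 13 to 18 mm, then the grip bar.
- lid_bar (a point): Middle of the lid's upright grip bar: 12 mm thick along the lid's x, 46 mm long along y, from 18 to 47 mm above the lid's origin (this point is at 32.5 mm). Grip it by its two broad faces.
- lid_lugs (a point): The lid's origin, at the level of its four small steel lugs: 7 mm wide, 3 mm high (0 to 3 mm above the origin), standing out 8 mm from the plug at the lid's +x, +y, -x and -y. Half a turn of the lid makes no difference.
- bowl: White ceramic sugar bowl with two small ear handles at its +y and -y sides (147 mm over the ears), 110 mm diameter, 95 mm high, held fast on the table by a non-slip foot. Origin at the centre of its underside, z up. The ceramic and thread suffer if the lid is pressed or twisted against it with more than 30 N: 3 to 8 N is plenty.
- mouth (a point): Centre of the open mouth at rim height, 95 mm above the bowl's origin; axes as the bowl's. Rim 84 mm outside; in it a steel thread ring of 55 mm inner diameter with four equal thread starts, pressed in at an unknown angle (up to 20 degrees either way). The thread leaves the lid 1.5 to 2 mm of play sideways and about 1.5 mm up and down.
- thread_top (a point): Where the lid's origin is while its lugs rest on the flat tops of the threads: 3.5 mm below the rim. Set down with its bar in line with the ears (lid y along bowl y, either way round, within 4 degrees) the lid always rests so. Turned clockwise from there the lugs only butt against raised pips 2.7 mm high.
- thread_gap (a point): Where the lid's origin is after the drop: 10 mm below the rim. Turning anticlockwise from the first rest by 10 to 58 degrees takes the lugs off the ends of the threads into gaps, where the lid can sink these 6.5 mm. A gap has about 9 degrees of play and is closed on the far side.
- seat (a point): Where the lid's origin is when fully home: 13 mm below the rim, the flange lying on the rim. From the gap the lid turns clockwise about 40 to 45 degrees under the threads, sinking 3 mm evenly; hard stops follow 50 to 62 degrees after the gap.
- trivet: Round cork trivet, 170 mm diameter, 8 mm thick, fixed; the lid lies on it. Origin at the centre of its underside.
- cup: Yellow plastic cup, 74 mm diameter, 95 mm high, empty and light; origin at the centre of its underside. To be left alone.
- opener: Stainless bottle opener lying flat, about 120 mm long and 38 mm wide, 6 mm thick; origin near its middle, on its underside. To be left alone.
- spoon: Steel spoon, 140 mm long, lying flat. To be left alone.
- tumbler: Clear glass tumbler, 72 mm diameter, 110 mm high. To be left alone.
- lotion: Plastic lotion bottle, 52 mm diameter, 150 mm high, upright. To be left alone.
Not all that is in view belongs to the job. Leave any black, blue or pink look-alike of the lid alone.

How it is judged:
On the way, in this order (a step that is already met when the one before it is completed fails the run):
1. the lid rests on top of the thread, level and centred on the mouth (horizontal distance between lid and mouth below 0.004 m and z of lid in the frame of mouth between -0.0055 and -0.002 m and angle between lid's own z axis and vertical below 0.1 rad), for 0.2 s.
2. the lid has dropped a step into the thread (horizontal distance between lid and mouth below 0.004 m and z of lid in the frame of mouth below -0.008 m and angle between lid's own z axis and vertical below 0.1 rad), for 0.1 s.
At the end, for the whole second after the job is handed in: The lid is screwed down in the mouth: its flange within about 1 mm of the rim, centred within 4 mm, level within 0.04 rad, at rest and released (z of lid in the frame of mouth below -0.0118 m and horizontal distance between lid and mouth below 0.004 m and angle between lid's own z axis and vertical below 0.04 rad and linear speed of lid below 0.02 m/s and angular speed of lid below 0.2 rad/s); the robot touches nothing.
It fails at once if the lid is forced against the bowl or its thread with more than 30 N (contact force between lid and bowl above 30 N).
It fails at once if another thing on the table (cup, opener, spoon, tumbler, lotion bottle) is moved by more than 20 mm (distance of any of cup, opener, spoon, tumbler, lotion from where it was at the start of the episode above 0.02 m).
It fails at once if the robot knocks the bowl (contact force between the arm and bowl above 20 N).
It also fails if it takes over 64 s, if anything falls off the work surface, if the arm or the gripper's body presses on something with over 40 N, if the wrist force passes 120 N, or if a joint passes its speed limit or range.

## Robot

A 7-joint arm with a two-finger parallel gripper is mounted at the origin on the work surface. World frame = base frame: x ahead of the robot, y to its left, z up, the work surface at z = 0. Lengths are in m, angles in rad, forces in N, time in s.
With the tool pointing down it reaches from about 0.4 to 0.85 m from the base axis. Payload 10.4 kg.
Tool frame: the origin (TCP) lies at the very end of the fingers, on their centre line; the grasp point (between the pads) lies 19 mm behind it (bot.grip_point_offset is the distance from the TCP to the grasp point, in m); x points along the fingers, y is the direction in which the jaws open and shut, and the axes are right-handed (so a half turn about x gives the same grasp; the last joint's range is limited). The gripper opens to 85 mm and grips with 20 to 120 N. Pads are 22 mm wide; open, the fingers measure 114 mm over their backs; the gripper's body (76 mm by 85 mm) begins 54 mm behind the grasp point. The pads swing forward as they close: fully open they stand 13 mm farther back than shut.
Start: joints at [1.142, 0.332, -0.065, 1.46, 0.022, 1.35, -0.088], TCP at [0.247, -0.574, 0.194] pointing down, gripper open.
Joint ranges: [-2.6, 2.6], [-0.5, 2.12], [-1.47, 1.34], [0.16, 2.42], [-1.27, 4.41], [0.06, 2.06], [-2.6, 2.6]. Speed limits (rad/s): [2.22, 2.22, 2.79, 2.79, 3.14, 3.14, 3.14].

## Interface

Orientations are given as a rotation vector (axis times angle).
In Python, from workcell import read_state, capture, bot gives the robot as it stands.
- The arm moves only by the tool play_rows, never from a script. Its argument "increments" is a list of rows, each a list of 5 numbers: the shift along the tool's x, y, z normalised to -1 to 1, where 1 is 0.1 m, then the turn about the tool's x normalised to -1 to 1, where 1 is 1.5 rad, then the opening, from 0 (shut) to 1 (fully open). In form: [[dx, dy, dz, turn, gripper], ...]. A call has 1 to 12 rows; each row is the pose to reach, as a shift and turn from the pose measured when the call began, along the tool's axes at that moment; what a row does not reach only later rows make up. A row lasts 1/12 s, in which the tool goes at most 41.7 mm and 7.16 degrees, less where a joint would pass 70% of its speed; a pose out of reach is approached as far as the arm can. A call with a number of a shift or a turn outside -1 to 1 is refused whole. A call with a gripper value outside its range is refused whole. The fingers move at their own pace and stop on an object; "grip_force" is the grip in N (left out, the last holds). Time passes only in rows, so rows that repeat a pose let the fingers close. It gives the time, the measured TCP pose, the force and the opening at its end, in the units of the state.
- read_state(): the state, without advancing time (a new reading comes with each control period).
- capture(name): name is "scene" or "top" or "wrist"; returns a dict with "img" (480x640x3 uint8, red, green, blue), "mtx" (3x3 intrinsics, pixels), "distortion" ([k1, k2, p1, p2, k3] as OpenCV has them; the pictures are not rectified), "R" (3x3) and "t" (3): a world point X has camera coordinates R X + t. Camera axes: x right, y down, z forward; pixel columns grow to the right and rows downward; lengths in m; the calibration is good to about 2 mm. A picture is of the moment at which its call begins. There is no depth.
- bot.job_done(): hands the job in, once; it reports no verdict.
The state is a dict: "clock": time; "qpos": joint angles; "joint_vel": joint speeds; "joint_efforts": joint torques, N m; "tool_pos": TCP position; "tool_rot": TCP orientation; "wrist_force": force on the tool from outside, world axes, zero at the start; "ft_torque": the same for the moment, N m; "width": opening from 0.0 (shut) to 1.0 (fully open).
Only numpy, scipy, OpenCV 4.12 (cv2) and the standard library are available. Lean on these libraries where they do the work, as an engineer would, in place of code of your own. Each camera call takes 0.05 s, during which the arm holds its last target. There are 200 camera calls.

## Working session

There is one attempt and no reset: what is moved stays moved. The work goes in short steps, Python scripts to look and compute and a tool call to move; the robot and the scene stay as the last step left them, time stands still between calls to the robot, and variables do not carry over. Pictures are saved under pics/ and viewed, about 8 in all and at most 12, crops included, and the job is handed in when it is done.

Besides the shell and the picture viewer there is one more tool, called after "Request:" as name([rows], argument=value, ...), one row to a line, values as JSON. play_rows: Moves the arm, as the interface text tells. Its arguments: {"type":"object","properties":{"increments":{"type":"array"},"grip_force":{"type":"number"}},"required":["increments"]}

```bash
mkdir -p pics
cat > h.py <<'E'
import numpy as np, cv2
from workcell import read_state, capture, bot
from scipy.spatial.transform import Rotation as Ro
def ray(c,uv):
    p=cv2.undistortPoints(np.array(uv,float).reshape(-1,1,2),c["mtx"],np.array(c["distortion"],float)).reshape(-1,2)
    d=np.c_[p,np.ones(len(p))]@np.array(c["R"]); o=-np.array(c["R"]).T@np.array(c["t"])
    return o,d
def plane(c,uv,z):
    o,d=ray(c,uv); return o+d*((z-o[2])/d[:,2])[:,None]
def proj(c,X):
    return cv2.projectPoints(np.array(X,float).reshape(-1,3),cv2.Rodrigues(np.array(c["R"]))[0],np.array(c["t"],float),c["mtx"],np.array(c["distortion"],float))[0].reshape(-1,2)
E
python3 - <<'E'
from h import *
for n in("scene","top"):
    c=capture(n); cv2.imwrite(f"pics/{n}0.png",c["img"][:,:,::-1]); print(n,-np.array(c["R"]).T@c["t"])
s=read_state(); print(s["clock"],s["tool_pos"],s["tool_rot"],s["width"]); print(Ro.from_rotvec(s["tool_rot"]).as_matrix().round(3),bot.grip_point_offset)
E
```

```text
scene [ 1.27847865 -0.42404529  0.79358023]
top [ 0.35896254 -0.02851463  1.27443762]
0.1 [ 0.24653753 -0.57388198  0.19318701] [ 1.9983415   0.41250578 -1.99904609] 1.002277321534476
[[-0.001  0.395 -0.919]
 [ 0.001 -0.919 -0.395]
 [-1.    -0.001  0.   ]] 0.0187
```

View pics/top0.png

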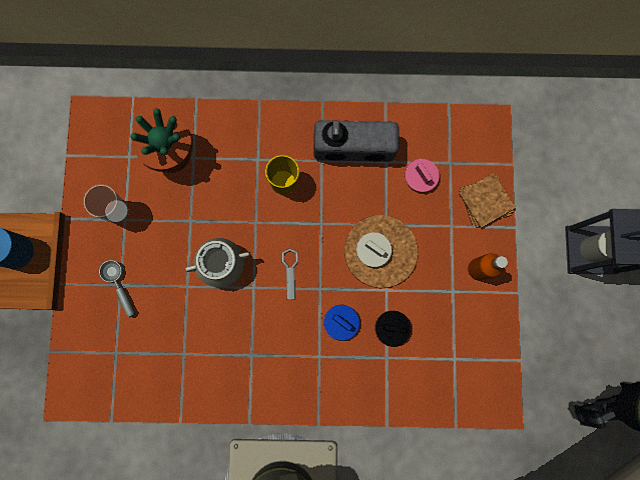

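View pics/scene0.png

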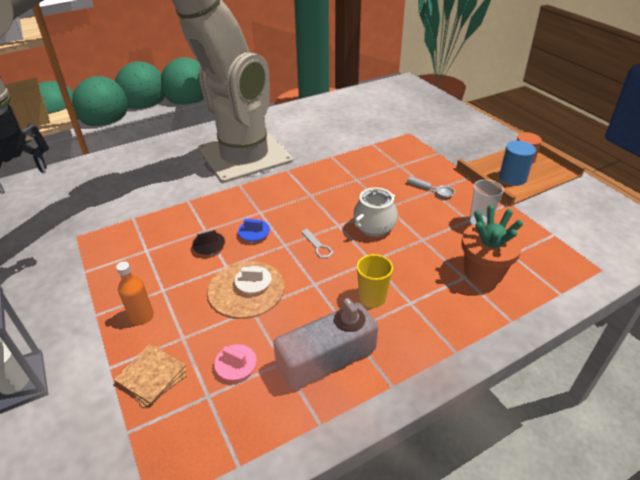

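The top view shows the lid candidates: white (375,250) on the trivet, blue (342,323), black (393,328) and pink (422,176). White is the one described. The bowl is at (217,260), with its ears at about (192,268) and (244,255). Next I'll check both in one close crop and measure them.

Run:
```python
from h import *
c=capture("top"); im=c["img"]
a=cv2.resize(im[215:305,330:420],None,fx=4,fy=4,interpolation=cv2.INTER_CUBIC)
b=cv2.resize(im[215:305,175:265],None,fx=4,fy=4,interpolation=cv2.INTER_CUBIC)
cv2.imwrite("pics/crop1.png",np.hstack([a,b])[:,:,::-1])
hsv=cv2.cvtColor(im,cv2.COLOR_RGB2HSV)
m=((hsv[...,1]<70)&(hsv[...,2]>100)).astype(np.uint8)
for nm,(u0,v0,u1,v1),z in(("lid",(340,215,420,290),.026),("rim",(180,225,260,300),.095)):
    k=np.zeros_like(m);k[v0:v1,u0:u1]=m[v0:v1,u0:u1]
    cs=max(cv2.findContours(k,0,2)[0],key=cv2.contourArea); 
    print(nm,cv2.boundingRect(cs),cv2.contourArea(cs))
    h=cv2.convexHull(cs)[:,0]; P=plane(c,h,z); (q,r)=cv2.minEnclosingCircle(P[:,:2].astype(np.float32)); print(q,2*r)
```

```text
lid (356, 233, 36, 34) 902.0
(0.5377167463302612, -0.19497211277484894) 0.0806916356086731
rim (186, 225, 49, 54) 1247.5
(0.5185135006904602, 0.16982446610927582) 0.13551826775074005
```

View pics/crop1.png

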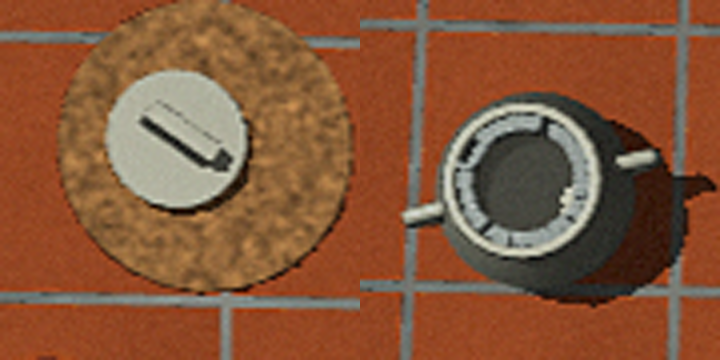

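The crop confirms the white lid, with its bar running upper-left to lower-right, about (0.54,0.84) in world x,y. The bowl rim is at about (215,260) and its ears point along about (0.23,-0.97). I'll approach above the lid.

Request:
play_rows([
  [0,-0.15,-0.28,0,1],
  [0,-0.31,-0.55,0,1],
  [0,-0.47,-0.83,0,1],
  [0,-0.47,-0.83,0,1],
])

```text
clock: 0.48
tool_pos: [0.3098, -0.4925, 0.1934]
tool_rot: [1.997, 0.422, -1.992]
wrist_force: [1.1, -0.2, 0.5]
width: 0.997
```

Request:
play_rows([
  [0,-0.15,-0.28,0,1],
  [0,-0.31,-0.55,0,1],
  [0,-0.47,-0.83,0,1],
  [0,-0.47,-0.83,0,1],
])

```text
clock: 0.82
tool_pos: [0.3719, -0.4102, 0.1939]
tool_rot: [1.995, 0.432, -1.985]
wrist_force: [1.4, 0.3, 0.2]
width: 1.006
```

Request:
play_rows([
  [0,-0.15,-0.28,0,1],
  [0,-0.31,-0.55,0,1],
  [0,-0.47,-0.83,0,1],
  [0,-0.47,-0.83,0,1],
])

```text
clock: 1.15
tool_pos: [0.4326, -0.3272, 0.1947]
tool_rot: [1.992, 0.442, -1.978]
wrist_force: [1.1, 0.3, -0.2]
width: 1.005
```

Request:
play_rows([
  [0,-0.15,-0.28,0,1],
  [0,-0.31,-0.55,0,1],
  [0,-0.47,-0.83,0,1],
  [0,-0.47,-0.83,0,1],
])

```text
clock: 1.48
tool_pos: [0.4919, -0.2433, 0.1957]
tool_rot: [1.99, 0.452, -1.972]
wrist_force: [-0.1, 1.0, 1.2]
width: 0.999
```

Request:
play_rows([
  [0,-0.15,-0.28,-0.08,1],
  [0,-0.31,-0.55,-0.16,1],
  [0,-0.47,-0.83,-0.24,1],
  [0,-0.47,-0.83,-0.32,1],
  [0,-0.47,-0.83,-0.4,1],
  [0,-0.47,-0.83,-0.4,1],
  [0,-0.47,-0.83,-0.4,1],
])

```text
clock: 2.07
tool_pos: [0.5467, -0.1662, 0.1966]
tool_rot: [1.603, 0.913, -1.583]
wrist_force: [-0.6, -0.3, -0.1]
width: 0.994
```

Run:
```python
from h import *
s=read_state();print(s["tool_pos"],s["wrist_force"],s["qpos"]);print(Ro.from_rotvec(s["tool_rot"]).as_matrix().round(3))
c=capture("wrist");cv2.imwrite("pics/w1.png",c["img"][:,:,::-1]);print(-np.array(c["R"]).T@c["t"]);print(proj(c,[[.538,-.195,.026],[.538,-.195,.055]]))
```

```text
[ 0.54668462 -0.16617148  0.19664357] [-0.56118986 -0.33248947 -0.08255377] [ 0.6155996   0.2445234  -0.46223576  1.58681095  0.0997191   1.33140042
 -0.39279559]
[[ 0.007  0.86  -0.51 ]
 [ 0.01  -0.51  -0.86 ]
 [-1.     0.    -0.012]]
[ 0.58141567 -0.10873902  0.37697208]
[[321.71514509 242.38766093]
 [322.26312755 250.59353275]]
```

View pics/w1.png

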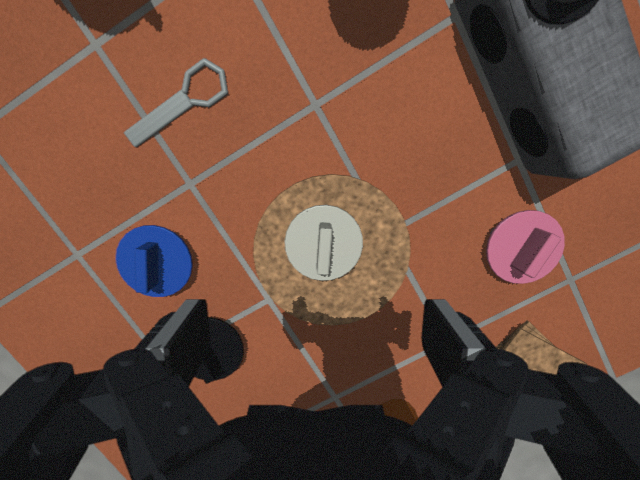

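The wrist view shows the lid's flange centred at (324,243) on the trivet. The bar runs from about (325,224) to (325,275), nearly vertical in the picture. I'll measure its yaw from an enlarged crop.

Run:
```python
from h import *
c=capture("wrist");im=c["img"]
cr=cv2.resize(im[200:285,280:370],None,fx=7,fy=7,interpolation=cv2.INTER_CUBIC)
cv2.imwrite("pics/w2.png",cr[:,:,::-1])
hsv=cv2.cvtColor(im,cv2.COLOR_RGB2HSV);m=((hsv[...,1]<60)&(hsv[...,2]>90)).astype(np.uint8)
k=np.zeros_like(m);k[190:290,270:380]=m[190:290,270:380]
cs=max(cv2.findContours(k,0,2)[0],key=cv2.contourArea);P=plane(c,cv2.convexHull(cs)[:,0],.026)
print(cv2.minEnclosingCircle(P[:,:2].astype(np.float32)),cv2.fitEllipse((P[:,:2]*1e4).astype(np.float32)))
d=plane(c,[[325,220],[325,280]],.055);print(d)
```

```text
((0.5390302538871765, -0.19670960307121277), 0.04015716537833214) ((5388.5712890625, -1967.22216796875), (791.3660888671875, 798.656005859375), 171.4689178466797)
[[ 0.55488192 -0.17121393  0.055     ]
 [ 0.52532285 -0.22176855  0.055     ]]
```

View pics/w2.png

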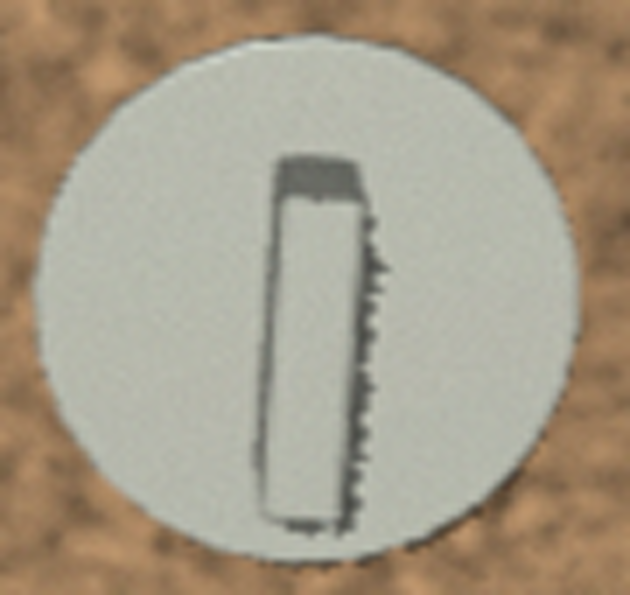

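Run:
```python
from h import *
c=capture("wrist");s=read_state()
q=np.array([[281,197],[362,200],[342,522],[265,516]])/7+[280-.43,200-.43]
P=plane(c,q,.055)[:,:2];print(P, np.linalg.norm(P-np.roll(P,1,0),axis=1))
m=P.mean(0);a=(P[0]+P[1]-P[2]-P[3]);print("mid",m,"bar angle",np.degrees(np.arctan2(a[1],a[0])))
R=Ro.from_rotvec(s["tool_rot"]).as_matrix();print("tool y ang",np.degrees(np.arctan2(R[1,1],R[0,1])))
print("delta tool",R.T@(np.r_[m,.1]-s["tool_pos"]))
```

```text
[[ 0.5470813  -0.17495012]
 [ 0.55603093 -0.18073592]
 [ 0.53118137 -0.21828706]
 [ 0.52260989 -0.21218687]] [0.04455811 0.010657   0.04502875 0.01052058]
mid [ 0.53922587 -0.19653999] bar angle 56.596029659753064
tool y ang -30.62470804156045
delta tool [0.0964666  0.00901755 0.03120053]
```

Request:
play_rows([
  [0.32,0.03,0.1,0.03,1],
  [0.64,0.06,0.2,0.03,1],
  [0.96,0.09,0.31,0.03,1],
  [0.96,0.09,0.31,0.03,1],
  [0.96,0.09,0.31,0.03,1],
])

```text
clock: 2.63
tool_pos: [0.5382, -0.1965, 0.0999]
tool_rot: [1.634, 0.884, -1.618]
wrist_force: [0.5, 0.1, 0.9]
width: 0.998
```

```bash
cat > d.py <<'E'
import sys
from h import *
s=read_state();R=Ro.from_rotvec(s["tool_rot"]).as_matrix();T=np.array([float(a) for a in sys.argv[1:4]])
print("t",s["clock"],"pos",s["tool_pos"].round(4) if hasattr(s["tool_pos"],"round") else s["tool_pos"],"xaxis",R[:,0].round(3),"yaw",np.degrees(np.arctan2(R[1,1],R[0,1])).round(2),"w",s["width"],"F",np.round(s["wrist_force"],1),"M",np.round(s["ft_torque"],2),"q",np.round(s["qpos"],2))
d=R.T@(T-s["tool_pos"]);print("rows units",(d/.1).round(3))
if len(sys.argv)>4:
    w=float(sys.argv[4])-np.degrees(np.arctan2(R[1,1],R[0,1]));print("turn unit",(-np.radians(w)/1.5).round(3))
E
python3 d.py .5392 -.1966 .031 -33.4
```

```text
t 2.6333 pos [ 0.5382 -0.1965  0.0999] xaxis [ 0.004  0.011 -1.   ] yaw -33.36 w 0.9982298750566652 F [0.5 0.1 0.9] M [ 0.03 -0.08  0.07] q [ 0.64  0.32 -0.43  1.7   0.13  1.15 -0.41]
rows units [0.689 0.01  0.003]
turn unit 0.0
```

Request:
play_rows([
  [0.25,0.01,0,0,1],
  [0.5,0.01,0,0,1],
  [0.69,0.01,0,0,1],
  [0.69,0.01,0,0,1],
  [0.69,0.01,0,0,0],
  [0.69,0.01,0,0,0],
  [0.69,0.01,0,0,0],
  [0.69,0.01,0,0,0],
  [0.69,0.01,0,0,0],
  [0.69,0.01,0,0,0],
  [0.69,0.01,0,0,0],
  [0.69,0.01,0,0,0],
], grip_force=50)

```text
clock: 3.63
tool_pos: [0.5393, -0.1963, 0.031]
tool_rot: [1.634, 0.884, -1.618]
wrist_force: [-0.0, 0.2, -0.3]
width: -0.002
```

```bash
python3 d.py .5392 -.1966 .1 -33.4
```

```text
t 3.6333 pos [ 0.5393 -0.1963  0.031 ] xaxis [ 0.004  0.011 -1.   ] yaw -33.37 w -0.0022835161147900305 F [-0.   0.2 -0.3] M [-0.01  0.07 -0.01] q [ 0.63  0.4  -0.42  1.76  0.17  1.02 -0.44]
rows units [-0.69  -0.001 -0.005]
turn unit 0.0
```

The gripper closed fully, so it isn't holding the bar. I'll look.

Run:
```python
from h import *
c=capture("wrist");a=c["img"];s=capture("scene");b=s["img"]
p=proj(s,[[.539,-.197,.05]])[0].astype(int);print(p)
x0,y0=p[0]-60,p[1]-70
b=cv2.resize(b[y0:y0+120,x0:x0+120],(480,480),interpolation=cv2.INTER_CUBIC)
cv2.imwrite("pics/g1.png",np.hstack([cv2.resize(a,(320,240)),cv2.resize(b,(240,240))])[:,:,::-1])
cv2.imwrite("pics/g2.png",np.hstack([cv2.resize(a[150:450,150:550],(320,240)),cv2.resize(b,(400,400))[:240]])[:,:,::-1])
cv2.imwrite("pics/g3.png",np.hstack([a[80:480,140:540],cv2.resize(b,(400,400))])[:,:,::-1])
```

```text
[251 270]
```

View pics/g3.png

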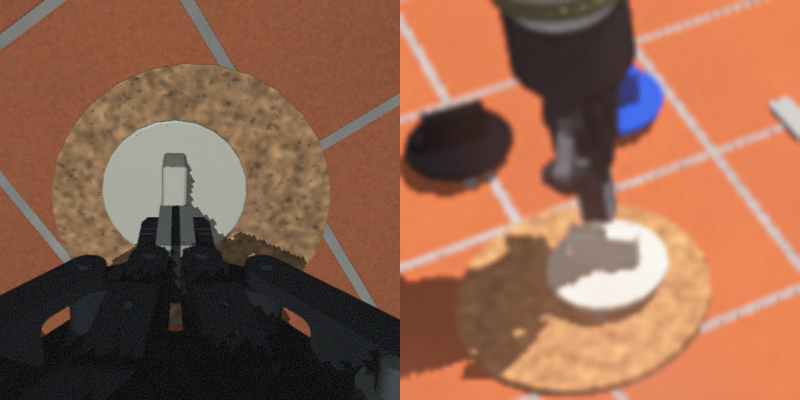

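Run:
```python
from h import *
for n,box in(("top",(340,215,420,290)),("wrist",(230,190,400,330))):
    c=capture(n);im=c["img"]
    hsv=cv2.cvtColor(im,cv2.COLOR_RGB2HSV);m=((hsv[...,1]<60)&(hsv[...,2]>90)).astype(np.uint8)
    k=np.zeros_like(m);k[box[1]:box[3],box[0]:box[2]]=m[box[1]:box[3],box[0]:box[2]]
    cs=max(cv2.findContours(k,0,2)[0],key=cv2.contourArea);h=cv2.convexHull(cs)[:,0];print(n,cv2.boundingRect(cs))
    P=plane(c,h,.026);print(cv2.minEnclosingCircle(P[:,:2].astype(np.float32)))
    R=Ro.from_rotvec(read_state()["tool_rot"]).as_matrix();t=np.array(read_state()["tool_pos"])
    print("tcp px",proj(c,[t,t-R[:,0]*.019,t-R[:,0]*.024+R[:,2]*.023,t-R[:,0]*.024-R[:,2]*.023]).round(0).tolist())
c=capture("wrist")
print("bar far end, vis end",plane(c,[[140+174,80+160],[140+174,80+206]],.055))
```

```text
top (378, 215, 42, 75)
((0.5324300527572632, -0.2519495189189911), 0.09775328636169434)
tcp px [[374.0, 248.0], [376.0, 247.0], [385.0, 252.0], [367.0, 241.0]]
wrist (242, 199, 145, 127)
((0.5392926335334778, -0.1964293122291565), 0.039804600179195404)
tcp px [[314.0, 274.0], [314.0, 288.0], [314.0, 336.0], [314.0, 246.0]]
bar far end, vis end [[ 0.55339179 -0.17517824  0.055     ]
 [ 0.54115608 -0.19370538  0.055     ]]
```

The lid hasn't moved (0.5393,-0.1964), but the fingertips appear near (314,286) in the wrist view, higher than the reported TCP. I'll take an enlarged look.

Run:
```python
from h import *
c=capture("wrist");a=c["img"][220:340,250:380];s=capture("scene");b=s["img"][200:300,200:300]
R=Ro.from_rotvec(read_state()["tool_rot"]).as_matrix();t=np.array(read_state()["tool_pos"])
X=[t,t-R[:,0]*.019,t-R[:,0]*.044];print((proj(c,X)-[250,220])*3.08,(proj(s,X)-[200,200])*4)
a=cv2.resize(a,(400,370),interpolation=cv2.INTER_CUBIC);b=cv2.resize(b,(400,400),interpolation=cv2.INTER_CUBIC)[:370]
o=np.hstack([a,b]);o=np.clip(255*(o/255.)**.6,0,255).astype(np.uint8)
cv2.imwrite("pics/g4.png",o[:,:,::-1])
```

```text
[[197.17882732 167.07767046]
 [196.77938937 210.94997987]
 [196.1047498  285.04437757]] [[212.57552201 307.30433121]
 [208.46746112 282.6158176 ]
 [202.92499468 249.2303208 ]]
```

View pics/g4.png

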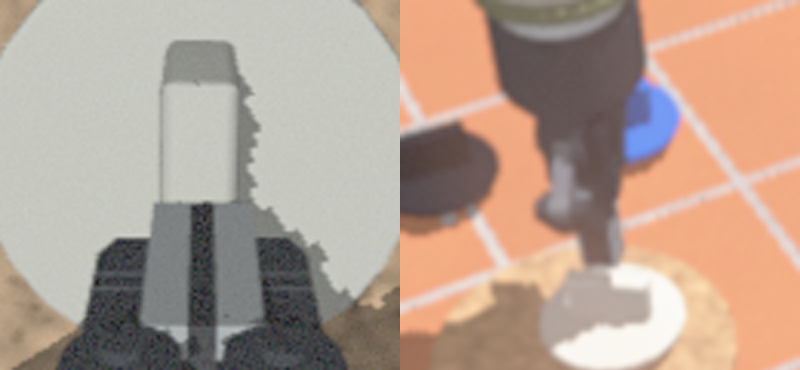

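The wrist view shows nearly shut pads ending above the bar at crop (205,203). The scene view puts the tip at (251,265.5), about 35 mm back from the reported TCP and just above the bar top. So the real fingertips are shorter than stated. I'll partly open and feel downward in small steps over the flange.

Request:
play_rows([
  [0,0,0,0,0.45],
  [0,0,0,0,0.45],
  [0,0,0,0,0.45],
  [0,0,0,0,0.45],
  [0.05,0,0,0,0.45],
  [0.1,0,0,0,0.45],
  [0.1,0,0,0,0.45],
])

```text
clock: 4.57
tool_pos: [0.5385, -0.1959, 0.0194]
tool_rot: [1.634, 0.885, -1.619]
wrist_force: [-1.1, -0.1, 0.1]
width: 0.45
```

```bash
python3 d.py .5392 -.1966 .0 -33.4
python3 - <<'E'
from h import *
c=capture("wrist");a=c["img"][200:420,190:440];s=capture("scene");b=s["img"][200:300,200:300]
R=Ro.from_rotvec(read_state()["tool_rot"]).as_matrix();t=np.array(read_state()["tool_pos"])
X=[t,t-R[:,0]*.019,t-R[:,0]*.044];print((proj(c,X)-[190,200])*1.6,(proj(s,X)-[200,200])*4)
a=cv2.resize(a,(400,352),interpolation=cv2.INTER_CUBIC);b=cv2.resize(b,(400,400),interpolation=cv2.INTER_CUBIC)[:352]
o=np.hstack([a,b]);o=np.clip(255*(o/255.)**.6,0,255).astype(np.uint8)
cv2.imwrite("pics/g5.png",o[:,:,::-1])
E
```

```text
t 4.5667 pos [ 0.5385 -0.1959  0.0194] xaxis [ 0.002  0.012 -1.   ] yaw -33.36 w 0.4495198654172484 F [-1.1 -0.1  0.1] M [-0.05  0.02  0.02] q [ 0.62  0.42 -0.42  1.77  0.18  1.   -0.44]
rows units [0.194 0.01  0.004]
turn unit 0.0
[[199.81170851 119.19532909]
 [199.69379713 142.16264966]
 [199.49439091 181.00316035]] [[214.81382862 320.22748979]
 [210.75553527 295.87792193]
 [205.28061809 262.95432297]]
```

View pics/g5.png

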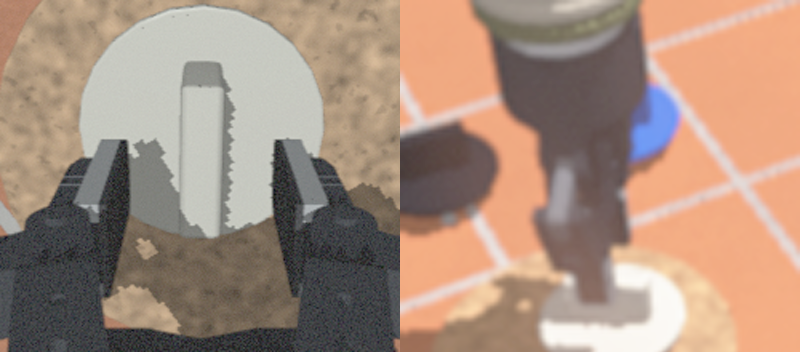

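The wrist view shows the pads' front tips at about (128,140) and (276,140). Their 38 mm spacing puts the tip height at about 0.063 with the TCP at 0.019, so the fingertips are about 44 mm behind the TCP at this opening and about 37 mm shut. I'll lower 21 mm more (tip about 0.036 when shut) and close.

Request:
play_rows([
  [0.07,0.01,0,0,0.45],
  [0.14,0.01,0,0,0.45],
  [0.21,0.01,0,0,0.45],
  [0.21,0.01,0,0,0.45],
  [0.21,0.01,0,0,0.0],
  [0.21,0.01,0,0,0],
  [0.21,0.01,0,0,0],
  [0.21,0.01,0,0,0],
  [0.21,0.01,0,0,0],
  [0.21,0.01,0,0,0],
], grip_force=50)

```text
clock: 5.5
tool_pos: [0.5401, -0.1964, -0.0004]
tool_rot: [1.634, 0.884, -1.618]
wrist_force: [0.1, -0.1, 1.4]
width: 0.127
```

```bash
python3 d.py .5392 -.1966 .12 -33.4
```

```text
t 5.5 pos [ 5.401e-01 -1.964e-01 -4.000e-04] xaxis [ 0.004  0.012 -1.   ] yaw -33.36 w 0.12661524476024288 F [ 0.1 -0.1  1.4] M [-0.03 -0.02 -0.03] q [ 0.62  0.44 -0.41  1.78  0.19  0.96 -0.45]
rows units [-1.204 -0.01  -0.007]
turn unit 0.0
```

Gripped: width 0.127, which matches the 12 mm bar. I'll lift it and measure the bowl with the top camera meanwhile.

Request:
play_rows([
  [-0.1,0,0,0,0],
  [-0.2,0,0,0,0],
  [-0.4,0,0,0,0],
  [-0.6,0,0,0,0],
  [-0.8,0,0,0,0],
  [-1.0,0,0,0,0],
  [-1.0,0,0,0,0],
])

```text
clock: 6.08
tool_pos: [0.5422, -0.1982, 0.1048]
tool_rot: [1.637, 0.878, -1.612]
wrist_force: [1.2, -0.8, -1.4]
width: 0.127
```

Request:
play_rows([
  [-0.2,0,0,0,0],
  [-0.4,0,0,0,0],
  [-0.4,0,0,0,0],
])

```text
clock: 6.33
tool_pos: [0.5438, -0.1991, 0.1491]
tool_rot: [1.639, 0.873, -1.607]
wrist_force: [0.3, 0.0, -1.0]
width: 0.128
```

```bash
python3 - <<'E'
from h import *
c=capture("top");im=c["img"]
hsv=cv2.cvtColor(im,cv2.COLOR_RGB2HSV);m=((hsv[...,1]<60)&(hsv[...,2]>150)).astype(np.uint8)
k=np.zeros_like(m);k[225:300,175:262]=m[225:300,175:262]
for th in(150,165,180):
    k2=k*(hsv[...,2]>th)
    lab=cv2.connectedComponentsWithStats(k2.astype(np.uint8));print(th,[ (s.tolist()) for s in lab[2][1:] if s[4]>15])
pts=np.argwhere(k>0)[:,::-1]
P=plane(c,pts,.095)[:,:2]; c0=plane(c,[[215.3,260]],.095)[0,:2];print(c0)
# outer edge: max radius bright pixel per angle bin, away from ears; robust circle fit
for it in range(4):
    d=P-c0;r=np.hypot(*d.T);a=np.degrees(np.arctan2(d[:,1],d[:,0]))
    sel=[]
    for b in range(-180,180,10):
        i=np.where((a>=b)&(a<b+10)&(r<.0445)&(r>.036))[0]
        if len(i): sel.append(i[np.argmax(r[i])])
    Q=P[sel];A=np.c_[2*Q,np.ones(len(Q))];x=np.linalg.lstsq(A,(Q**2).sum(1),rcond=None)[0]
    c0=x[:2];R=np.sqrt(x[2]+c0@c0);print(c0,2*R,len(sel))
ear=np.array([[405,218],[655,158]],float);ear=(ear-[360,0])/4+[175,215]
E_=plane(c,ear,.08);d=E_[0]-E_[1];print("ears",E_,np.linalg.norm(d),np.degrees(np.arctan2(d[1],d[0])))
x=cv2.resize(im[225:300,175:262],None,fx=8,fy=8,interpolation=cv2.INTER_CUBIC);cv2.imwrite("pics/b1.png",x[:,:,::-1])
E
python3 d.py .52 .165 .14 13.4
```

```text
150 [[196, 241, 39, 38, 442], [239, 253, 9, 3, 19], [199, 258, 7, 14, 32], [186, 266, 10, 4, 24]]
165 [[196, 241, 39, 38, 258], [200, 244, 20, 13, 39], [240, 253, 8, 3, 16], [200, 258, 6, 14, 26], [186, 266, 9, 4, 19]]
180 [[196, 241, 38, 38, 194], [186, 266, 9, 4, 16]]
[0.49698826 0.15200253]
[0.4981432  0.15322151] 0.08120996453333666 36
[0.49804287 0.15326206] 0.08143433656828915 36
[0.49804287 0.15326206] 0.08143433656828915 36
[0.49804287 0.15326206] 0.08143433656828915 36
ears [[0.47693054 0.21585831 0.08      ]
 [0.51215167 0.08252382 0.08      ]] 0.1379079968967684 104.7970419597718
t 6.3833 pos [ 0.5429 -0.1989  0.1469] xaxis [ 0.014  0.007 -1.   ] yaw -33.36 w 0.12468335733288856 F [-0.   0.  -2.9] M [-0.03 -0.01  0.03] q [ 0.65  0.28 -0.44  1.64  0.12  1.23 -0.39]
rows units [ 0.093 -2.193 -2.912]
turn unit -0.544
```

View pics/b1.png

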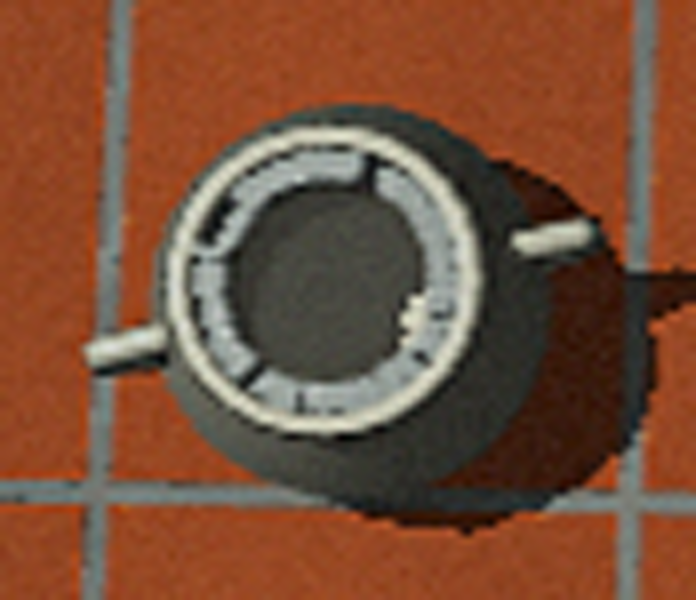

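The bowl crop shows the rim centred at about (325,281) in the ×8 crop, which gives world (0.498,0.153). The ear tips are at (88,353) and (598,235). I'll carry the lid to about 80 mm short of the bowl, turned in line with the ears, and look again from the wrist.

Request:
play_rows([
  [0,-0.14,-0.18,0,0],
  [0,-0.28,-0.36,0,0],
  [0,-0.43,-0.54,0,0],
  [0,-0.57,-0.72,0,0],
  [0,-0.57,-0.72,0,0],
])

```text
clock: 6.8
tool_pos: [0.5342, -0.1017, 0.1465]
tool_rot: [1.634, 0.882, -1.606]
wrist_force: [0.5, 0.9, -2.7]
width: 0.125
```

Request:
play_rows([
  [0,-0.14,-0.18,0,0],
  [0,-0.28,-0.36,0,0],
  [0,-0.43,-0.54,0,0],
  [0,-0.57,-0.72,0,0],
  [0,-0.57,-0.72,0,0],
])

```text
clock: 7.22
tool_pos: [0.5245, -0.0049, 0.1464]
tool_rot: [1.631, 0.889, -1.603]
wrist_force: [-0.3, 1.0, -2.7]
width: 0.129
```

Request:
play_rows([
  [0,-0.14,-0.18,-0.07,0],
  [0,-0.28,-0.36,-0.14,0],
  [0,-0.43,-0.54,-0.21,0],
  [0,-0.57,-0.72,-0.28,0],
  [0,-0.57,-0.72,-0.35,0],
  [0,-0.57,-0.72,-0.42,0],
  [0,-0.57,-0.72,-0.49,0],
  [0,-0.57,-0.72,-0.56,0],
  [0,-0.57,-0.72,-0.56,0],
  [0,-0.57,-0.72,-0.56,0],
])

```text
clock: 8.05
tool_pos: [0.5149, 0.0861, 0.1466]
tool_rot: [1.023, 1.323, -0.998]
wrist_force: [-0.4, 0.7, -2.4]
width: 0.123
```

```bash
python3 d.py .498 .153 .14 14.8
python3 - <<'E'
from h import *
c=capture("wrist");im=c["img"];cv2.imwrite("pics/w3.png",im[:,:,::-1]);np.savez("w3.npz",**{k:np.array(c[k]) for k in c})
print(proj(c,[[.498,.153,.095],[.498,.153+.042,.095],[.498,.153,.06]]))
E
```

```text
t 8.05 pos [0.5149 0.0861 0.1466] xaxis [ 0.01   0.012 -1.   ] yaw 15.28 w 0.12300264403080646 F [-0.4  0.7 -2.4] M [-0.05 -0.04 -0.03] q [ 0.4   0.2  -0.72  1.77  0.13  1.21 -0.08]
rows units [ 0.072  0.012 -0.689]
turn unit 0.006
[[315.70537967 139.67119719]
 [334.4302053   68.35159716]
 [315.07181971 140.0707169 ]]
```

View pics/w3.png

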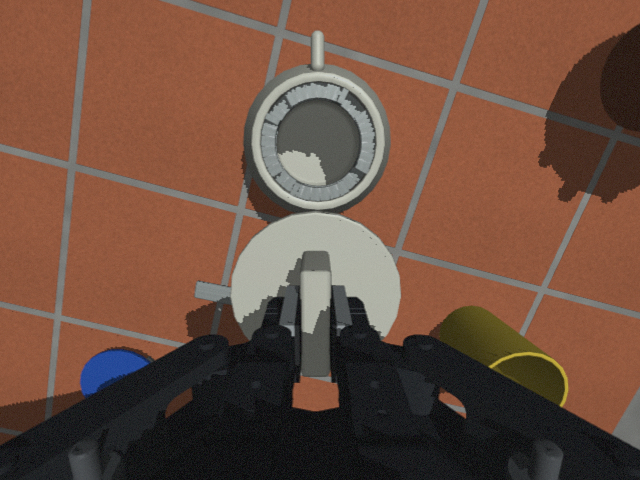

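The wrist view shows the bowl mouth centred near (318,139), its far ear at (317,50) and the lid's flange at about (316,294). I'll fit both circles to get the relative offset.

Run:
```python
from h import *
d=dict(np.load("w3.npz"));im=d["img"];hsv=cv2.cvtColor(im,cv2.COLOR_RGB2HSV)
R=Ro.from_rotvec(read_state()["tool_rot"]).as_matrix();t=np.array(read_state()["tool_pos"])
def fit(c0px,z,rmin,rmax,angs,th):
    k=(hsv[...,1]<60)&(hsv[...,2]>th)
    v,u=np.nonzero(k[:330]);P=plane(d,np.c_[u,v],z)[:,:2];c0=plane(d,[c0px],z)[0,:2]
    for it in range(6):
        D=P-c0;r=np.hypot(*D.T);w=D@R[:2,1];f=-(D@R[:2,2]);a=np.degrees(np.arctan2(f,w))
        sel=[]
        for b in angs:
            i=np.where((abs(a-b)<3)&(r<rmax)&(r>rmin))[0]
            if len(i): sel.append(i[np.argmax(r[i])])
        Q=P[sel];x=np.linalg.lstsq(np.c_[2*Q,np.ones(len(Q))],(Q**2).sum(1),rcond=None)[0];c0=x[:2]
    res=np.hypot(*(Q-c0).T);return c0,2*np.sqrt(x[2]+c0@c0),len(sel),res.std()
for th in(130,150,170): print("rim",th,fit((318,139),.095,.036,.0445,list(range(-60,80,6))+list(range(100,240,6)) if 0 else range(-174,180,6),th))
for th in(120,140):
  for z in(.173,): print("lid",th,fit((316,294),z,.035,.044,range(10,171,6),th))
print("tcp axis at lid",t,"y",R[:,1],"z",R[:,2])
e=plane(d,[[317.3,35],[318,66]],.07)[:,:2];print("ear",e)
```

```text
rim 130 (array([0.50003318, 0.15255441]), np.float64(0.08383987937197021), 59, np.float64(0.0011849950653389327))
rim 150 (array([0.50006972, 0.15083588]), np.float64(0.08268966429742988), 59, np.float64(0.0009676017359935638))
rim 170 (array([0.49998452, 0.15138811]), np.float64(0.08154454002417799), 59, np.float64(0.0008402430647432205))
lid 120 (array([0.50962389, 0.10395058]), np.float64(0.08066637359000009), 21, np.float64(0.001998894496302788))
lid 140 (array([0.49855408, 0.15088316]), np.float64(0.05448075826807544), 18, np.float64(9.878442873080422e-05))
tcp axis at lid [0.51503641 0.08613852 0.14673975] y [0.96471573 0.2629887  0.01266913] z [ 0.26310696 -0.96472675 -0.0087763 ]
ear [[0.48228421 0.2156552 ]
 [0.48751651 0.19831104]]
```

```bash
python3 - <<'E'
from h import *
d=dict(np.load("w3.npz"));im=d["img"];hsv=cv2.cvtColor(im,cv2.COLOR_RGB2HSV)
k=((hsv[...,1]<60)&(hsv[...,2]>100));
L=[]
for v in range(222,300,3):
    u=np.nonzero(k[v,225:410])[0]+225
    L+= [[u.min(),v],[u.max(),v]]
P=plane(d,np.array(L)+[[0,0]],.173)[:,:2]
ok=np.ones(len(P),bool)
for _ in range(3):
    Q=P[ok];x=np.linalg.lstsq(np.c_[2*Q,np.ones(len(Q))],(Q**2).sum(1),rcond=None)[0];c=x[:2];r=np.sqrt(x[2]+c@c);ok=abs(np.hypot(*(P-c).T)-r)<.0012
print(c,2*r,ok.sum(),len(ok))
E
python3 d.py .4995 .152 .12 15.3
```

```text
[0.51211907 0.09708302] 0.08173314181283181 29 52
t 8.1 pos [0.515  0.0861 0.1467] xaxis [ 0.01   0.012 -1.   ] yaw 15.25 w 0.12358810429867037 F [ 0.3  0.1 -1.5] M [-0.03 -0.01 -0.01] q [ 0.4   0.2  -0.72  1.77  0.13  1.21 -0.08]
rows units [ 0.274  0.02  -0.674]
turn unit -0.001
```

Run:
```python
from h import *
d=dict(np.load("w3.npz"))
s=read_state();R=Ro.from_rotvec(s["tool_rot"]).as_matrix();t=np.array(s["tool_pos"]);up=-R[:,0];f=-R[:,2];y=R[:,1]
o=t+up*.0084
print("flange front,left,right,back-c", proj(d,[o+up*.018+f*.04,o+up*.018-y*.04,o+up*.018+y*.04,o+up*.018]).round(0).tolist())
print("bar top front corners/back",proj(d,[o+up*.047+f*.023-y*.006,o+up*.047+f*.023+y*.006,o+up*.047-f*.023-y*.006,o+up*.047-f*.023+y*.006]).round(0).tolist())
print("pixels to rays z=.173:",plane(d,[[316,212],[231,290],[401,290]],.173), plane(d,[[302,270],[330,270],[303,376],[330,376]],.1937))
```

```text
flange front,left,right,back-c [[315.0, 209.0], [228.0, 294.0], [401.0, 294.0], [315.0, 294.0]]
bar top front corners/back [[298.0, 269.0], [331.0, 269.0], [300.0, 377.0], [329.0, 377.0]]
pixels to rays z=.173: [[0.50526451 0.12305078 0.173     ]
 [0.4771421  0.07779443 0.173     ]
 [0.55283201 0.09803124 0.173     ]] [[0.50474228 0.10304451 0.1937    ]
 [0.51535997 0.10589168 0.1937    ]
 [0.51734895 0.05665943 0.1937    ]
 [0.52852324 0.05960581 0.1937    ]]
```

The predicted and observed lid and bar pixels agree within about 3 px, so the lid is level and centred in the grip. I'll move over the mouth and lower to just above the rim.

Request:
play_rows([
  [0,0.01,-0.2,0,0],
  [0,0.02,-0.45,0,0],
  [0,0.02,-0.67,0,0],
  [0.1,0.02,-0.67,0,0],
  [0.25,0.02,-0.67,0,0],
  [0.4,0.02,-0.67,0,0],
  [0.45,0.02,-0.67,0,0],
  [0.45,0.02,-0.67,0,0],
])

```text
clock: 8.77
tool_pos: [0.4989, 0.1514, 0.101]
tool_rot: [1.024, 1.324, -1.001]
wrist_force: [-0.6, 0.0, -1.0]
width: 0.126
```

```bash
python3 d.py .4995 .152 .0835 15.3
```

```text
t 8.7667 pos [0.4989 0.1514 0.101 ] xaxis [ 0.007  0.011 -1.   ] yaw 15.15 w 0.12611488295474857 F [-0.6  0.  -1. ] M [-0.    0.07 -0.03] q [ 0.29  0.25 -0.75  1.83  0.18  1.12 -0.26]
rows units [ 0.175  0.006 -0.003]
turn unit -0.002
```

Request:
play_rows([
  [0.04,0.01,0,0,0],
  [0.08,0.01,0,0,0],
  [0.11,0.01,0,0,0],
  [0.13,0.01,0,0,0],
  [0.13,0.01,0,0,0],
])

```text
clock: 9.18
tool_pos: [0.4998, 0.1517, 0.0877]
tool_rot: [1.024, 1.324, -1.002]
wrist_force: [-1.2, 0.7, -2.1]
width: 0.127
```

Request:
play_rows([
  [0.01,0,0,0,0],
  [0.02,0,0,0,0],
  [0.025,0,0,0,0],
  [0.025,0,0,0,0],
])

```text
clock: 9.52
tool_pos: [0.4998, 0.1517, 0.0852]
tool_rot: [1.024, 1.324, -1.001]
wrist_force: [0.5, -0.0, -2.0]
width: 0.125
```

```bash
python3 d.py .4995 .152 .083 15.3
```

```text
t 9.5167 pos [0.4998 0.1517 0.0852] xaxis [ 0.007  0.011 -1.   ] yaw 15.14 w 0.1249066769347656 F [ 0.5 -0.  -2. ] M [-0.06  0.01  0.03] q [ 0.29  0.28 -0.75  1.84  0.2   1.09 -0.27]
rows units [ 0.022 -0.003 -0.003]
turn unit -0.002
```

Lower in 1 mm steps until contact.

Request:
play_rows([
  [0.005,0,0,0,0],
  [0.01,0,0,0,0],
  [0.01,0,0,0,0],
])

```text
clock: 9.77
tool_pos: [0.4998, 0.1517, 0.0842]
tool_rot: [1.024, 1.324, -1.002]
wrist_force: [-1.1, 0.4, -1.6]
width: 0.128
```

Request:
play_rows([
  [0.005,0,0,0,0],
  [0.01,0,0,0,0],
  [0.01,0,0,0,0],
])

```text
clock: 10.02
tool_pos: [0.4999, 0.1517, 0.0833]
tool_rot: [1.024, 1.324, -1.002]
wrist_force: [-0.3, 0.3, -0.0]
width: 0.125
```

Request:
play_rows([
  [0.003,0,0,0,0],
  [0.006,0,0,0,0],
  [0.006,0,0,0,0],
])

```text
clock: 10.27
tool_pos: [0.5001, 0.1518, 0.0831]
tool_rot: [1.024, 1.323, -1.001]
wrist_force: [-0.4, -0.4, 4.4]
width: 0.128
```

```bash
python3 d.py .4995 .152 .083 15.3
```

```text
t 10.2667 pos [0.5001 0.1518 0.0831] xaxis [ 0.008  0.011 -1.   ] yaw 15.13 w 0.1279395488540271 F [-0.4 -0.4  4.4] M [-0.25  0.52  0.03] q [ 0.28  0.28 -0.75  1.84  0.2   1.09 -0.27]
rows units [ 0.001 -0.005 -0.003]
turn unit -0.002
```

Contact came at TCP z 0.0831, exactly the height expected for thread_top, with about 4 N. Now I'll turn anticlockwise with light pressure (negative tool turn).

Request:
play_rows([
  [0.004,0,0,-0.02,0],
  [0.004,0,0,-0.04,0],
  [0.004,0,0,-0.06,0],
  [0.004,0,0,-0.08,0],
  [0.004,0,0,-0.08,0],
])

```text
clock: 10.68
tool_pos: [0.5003, 0.1529, 0.0831]
tool_rot: [0.933, 1.368, -0.908]
wrist_force: [0.1, 2.9, 4.8]
width: 0.125
```

```bash
python3 d.py .4998 .1518 .083 15.3
```

```text
t 10.6833 pos [0.5003 0.1529 0.0831] xaxis [ 0.008  0.013 -1.   ] yaw 22.12 w 0.12546932297270144 F [0.1 2.9 4.8] M [ 0.6   0.48 -0.08] q [ 0.3   0.28 -0.77  1.84  0.21  1.09 -0.16]
rows units [ 0.001 -0.008  0.008]
turn unit 0.079
```

Request:
play_rows([
  [0.004,-0.005,0.008,-0.02,0],
  [0.004,-0.005,0.008,-0.04,0],
  [0.004,-0.005,0.008,-0.06,0],
  [0.004,-0.005,0.008,-0.06,0],
])

```text
clock: 11.02
tool_pos: [0.5002, 0.1529, 0.0831]
tool_rot: [0.864, 1.398, -0.837]
wrist_force: [-2.1, 2.7, 4.8]
width: 0.127
```

Request:
play_rows([
  [0.004,0,0,-0.02,0],
  [0.004,0,0,-0.04,0],
  [0.004,0,0,-0.06,0],
  [0.004,0,0,-0.06,0],
])

```text
clock: 11.35
tool_pos: [0.5001, 0.1537, 0.0831]
tool_rot: [0.795, 1.425, -0.767]
wrist_force: [-2.1, 2.1, 5.8]
width: 0.126
```

```bash
python3 d.py .4998 .1518 .083 15.3
```

```text
t 11.35 pos [0.5001 0.1537 0.0831] xaxis [ 0.009  0.014 -1.   ] yaw 32.58 w 0.1258958750330202 F [-2.1  2.1  5.8] M [ 0.49  0.78 -0.1 ] q [ 0.32  0.29 -0.79  1.84  0.22  1.09  0.02]
rows units [ 0.001 -0.013  0.014]
turn unit 0.201
```

Request:
play_rows([
  [0.003,-0.005,0.005,-0.02,0],
  [0.003,-0.005,0.005,-0.04,0],
  [0.003,-0.005,0.005,-0.06,0],
  [0.003,-0.005,0.005,-0.06,0],
])

```text
clock: 11.68
tool_pos: [0.5, 0.1538, 0.0832]
tool_rot: [0.725, 1.45, -0.696]
wrist_force: [-1.7, 2.5, 6.6]
width: 0.129
```

Request:
play_rows([
  [0.003,0,0,-0.02,0],
  [0.003,0,0,-0.04,0],
  [0.003,0,0,-0.06,0],
  [0.003,0,0,-0.06,0],
])

```text
clock: 12.02
tool_pos: [0.4998, 0.1544, 0.0832]
tool_rot: [0.655, 1.472, -0.626]
wrist_force: [-2.3, 1.9, 5.5]
width: 0.126
```

```bash
python3 d.py .4998 .153 .083 15.3
```

```text
t 12.0167 pos [0.4998 0.1544 0.0832] xaxis [ 0.009  0.016 -1.   ] yaw 43.03 w 0.12561037346533824 F [-2.3  1.9  5.5] M [ 0.3   0.74 -0.06] q [ 0.35  0.3  -0.82  1.84  0.23  1.09  0.19]
rows units [ 0.001 -0.01   0.01 ]
turn unit 0.323
```

Request:
play_rows([
  [0.003,0,0,-0.02,0],
  [0.003,0,0,-0.04,0],
  [0.003,0,0,-0.06,0],
  [0.003,0,0,-0.06,0],
])

```text
clock: 12.35
tool_pos: [0.5002, 0.1543, 0.0832]
tool_rot: [0.585, 1.491, -0.556]
wrist_force: [-1.3, 0.8, 5.6]
width: 0.129
```

Request:
play_rows([
  [0.003,0,0,-0.02,0],
  [0.003,0,0,-0.04,0],
  [0.003,0,0,-0.06,0],
  [0.003,0,0,-0.06,0],
])

```text
clock: 12.68
tool_pos: [0.5006, 0.1541, 0.0831]
tool_rot: [0.515, 1.507, -0.486]
wrist_force: [0.1, -1.0, 5.0]
width: 0.126
```

```bash
python3 d.py .4998 .153 .083 15.3
```

```text
t 12.6833 pos [0.5006 0.1541 0.0831] xaxis [ 0.01   0.016 -1.   ] yaw 53.33 w 0.12620036291281642 F [ 0.1 -1.   5. ] M [-0.2   0.23 -0.03] q [ 0.37  0.3  -0.85  1.84  0.25  1.09  0.36]
rows units [ 0.001 -0.014  0.   ]
turn unit 0.443
```

Rotated 38° with no drop yet. I'll keep going.

Request:
play_rows([
  [0.003,0,0,-0.02,0],
  [0.003,0,0,-0.04,0],
  [0.003,0,0,-0.06,0],
  [0.003,0,0,-0.06,0],
])

```text
clock: 13.02
tool_pos: [0.501, 0.1538, 0.083]
tool_rot: [0.445, 1.521, -0.417]
wrist_force: [0.7, -0.9, 4.1]
width: 0.123
```

Request:
play_rows([
  [0.003,0,0,-0.02,0],
  [0.003,0,0,-0.04,0],
  [0.003,0,0,-0.05,0],
  [0.003,0,0,-0.05,0],
])

```text
clock: 13.35
tool_pos: [0.5008, 0.1533, 0.0823]
tool_rot: [0.387, 1.531, -0.361]
wrist_force: [-0.6, -1.5, 0.8]
width: 0.124
```

```bash
python3 d.py .4998 .153 .083 15.3
```

```text
t 13.35 pos [0.5008 0.1533 0.0823] xaxis [ 0.01   0.015 -1.   ] yaw 62.65 w 0.12369545408670894 F [-0.6 -1.5  0.8] M [-0.4  -0.05  0.01] q [ 0.39  0.31 -0.88  1.84  0.26  1.1   0.52]
rows units [-0.007 -0.007 -0.007]
turn unit 0.551
```

The force fell and z sank 0.8 mm, so the gap has been reached. I'll lower gently.

Request:
play_rows([
  [0.005,0,0,-0.01,0],
  [0.01,0,0,-0.01,0],
  [0.012,0,0,-0.01,0],
  [0.012,0,0,-0.01,0],
])

```text
clock: 13.68
tool_pos: [0.5003, 0.1531, 0.0806]
tool_rot: [0.376, 1.534, -0.35]
wrist_force: [-0.7, -1.0, -1.9]
width: 0.125
```

```bash
python3 d.py .4998 .153 .083 15.3
```

```text
t 13.6833 pos [0.5003 0.1531 0.0806] xaxis [ 0.01   0.015 -1.   ] yaw 63.48 w 0.12461539019925755 F [-0.7 -1.  -1.9] M [-0.36  0.14 -0.01] q [ 0.39  0.31 -0.88  1.84  0.26  1.09  0.53]
rows units [-0.024 -0.003 -0.004]
turn unit 0.561
```

Free fall in the gap. The floor is expected at about 0.0766.

Request:
play_rows([
  [0.01,0,0,-0.01,0],
  [0.02,0,0,-0.01,0],
  [0.028,0,0,-0.01,0],
  [0.028,0,0,-0.01,0],
])

```text
clock: 14.02
tool_pos: [0.5001, 0.153, 0.0775]
tool_rot: [0.364, 1.536, -0.339]
wrist_force: [-0.3, -2.5, -2.8]
width: 0.127
```

Request:
play_rows([
  [0.004,0,0,0,0],
  [0.01,0,0,0,0],
  [0.01,0,0,0,0],
])

```text
clock: 14.27
tool_pos: [0.5003, 0.153, 0.0768]
tool_rot: [0.364, 1.536, -0.339]
wrist_force: [-2.7, -2.6, 3.7]
width: 0.131
```

```bash
python3 d.py .4998 .153 .0766 15.3
```

```text
t 14.2667 pos [0.5003 0.153  0.0768] xaxis [ 0.009  0.014 -1.   ] yaw 64.32 w 0.13143496403385593 F [-2.7 -2.6  3.7] M [-0.69  0.67 -0.05] q [ 0.39  0.32 -0.88  1.85  0.27  1.09  0.54]
rows units [ 0.002 -0.002 -0.004]
turn unit 0.57
```

The lid is at the gap floor (0.0768 measured, 0.0766 expected). Now clockwise, sinking along.

Request:
play_rows([
  [0.002,0,0,0.02,0],
  [0.003,0,0,0.04,0],
  [0.003,0,0,0.06,0],
  [0.003,0,0,0.08,0],
  [0.003,0,0,0.08,0],
])

```text
clock: 14.68
tool_pos: [0.5006, 0.1534, 0.0769]
tool_rot: [0.459, 1.519, -0.432]
wrist_force: [-1.0, -0.4, 1.8]
width: 0.127
```

Request:
play_rows([
  [0.002,0,0,0.02,0],
  [0.004,0,0,0.04,0],
  [0.005,0,0,0.06,0],
  [0.006,0,0,0.08,0],
  [0.006,0,0,0.08,0],
])

```text
clock: 15.1
tool_pos: [0.5007, 0.1537, 0.0767]
tool_rot: [0.553, 1.498, -0.525]
wrist_force: [-1.7, -1.5, 4.4]
width: 0.132
```

```bash
python3 d.py .4998 .153 .0736 64.3
```

```text
t 15.1 pos [0.5007 0.1537 0.0767] xaxis [ 0.01   0.015 -1.   ] yaw 50.49 w 0.13167772891262625 F [-1.7 -1.5  4.4] M [-0.53  0.74  0.02] q [ 0.36  0.31 -0.84  1.85  0.25  1.08  0.31]
rows units [ 0.03  -0.012 -0.002]
turn unit -0.161
```

Request:
play_rows([
  [0.002,0,0,0.02,0],
  [0.004,0,0,0.04,0],
  [0.005,0,0,0.06,0],
  [0.006,0,0,0.08,0],
  [0.006,0,0,0.08,0],
])

```text
clock: 15.52
tool_pos: [0.5007, 0.1538, 0.0762]
tool_rot: [0.646, 1.473, -0.618]
wrist_force: [-1.5, -2.1, 3.4]
width: 0.125
```

Request:
play_rows([
  [0.002,0,0,0.02,0],
  [0.004,0,0,0.04,0],
  [0.005,0,0,0.06,0],
  [0.006,0,0,0.08,0],
  [0.006,0,0,0.08,0],
])

```text
clock: 15.93
tool_pos: [0.5007, 0.1539, 0.0756]
tool_rot: [0.739, 1.444, -0.71]
wrist_force: [-1.6, -2.0, 1.4]
width: 0.126
```

```bash
python3 d.py .4998 .153 .0736 64.3
```

```text
t 15.9333 pos [0.5007 0.1539 0.0756] xaxis [ 0.011  0.015 -1.   ] yaw 36.78 w 0.12611384560954728 F [-1.6 -2.   1.4] M [-0.39  0.55 -0.1 ] q [ 0.33  0.3  -0.8   1.85  0.23  1.08  0.08]
rows units [ 0.02  -0.013  0.002]
turn unit -0.32
```

It is sinking evenly under the threads. I'll continue.

Request:
play_rows([
  [0.003,0,0,0.02,0],
  [0.005,0,0,0.04,0],
  [0.006,0,0,0.06,0],
  [0.007,0,0,0.08,0],
  [0.007,0,0,0.08,0],
])

```text
clock: 16.35
tool_pos: [0.5008, 0.1541, 0.0751]
tool_rot: [0.831, 1.41, -0.801]
wrist_force: [-1.6, -1.0, 3.0]
width: 0.126
```

Request:
play_rows([
  [0.003,0,0,0.02,0],
  [0.005,0,0,0.04,0],
  [0.006,0,0,0.06,0],
  [0.007,0,0,0.08,0],
  [0.007,0,0,0.08,0],
])

```text
clock: 16.77
tool_pos: [0.501, 0.1541, 0.0745]
tool_rot: [0.922, 1.372, -0.891]
wrist_force: [-1.4, -1.7, 4.2]
width: 0.132
```

```bash
python3 d.py .4998 .153 .0736 64.3
```

```text
t 16.7667 pos [0.501  0.1541 0.0745] xaxis [ 0.011  0.015 -1.   ] yaw 23.14 w 0.13189232361899053 F [-1.4 -1.7  4.2] M [-0.55  0.49 -0.04] q [ 0.29  0.29 -0.76  1.85  0.22  1.07 -0.15]
rows units [ 0.009 -0.015  0.005]
turn unit -0.479
```

Request:
play_rows([
  [0.002,0,0,0.02,0],
  [0.004,0,0,0.04,0],
  [0.005,0,0,0.06,0],
  [0.006,0,0,0.08,0],
  [0.006,0,0,0.08,0],
])

```text
clock: 17.18
tool_pos: [0.501, 0.1542, 0.074]
tool_rot: [1.012, 1.331, -0.981]
wrist_force: [-1.7, -0.2, 2.9]
width: 0.127
```

Request:
play_rows([
  [0.002,0,0,0.02,0],
  [0.004,0,0,0.04,0],
  [0.005,0,0,0.055,0],
  [0.005,0,0,0.055,0],
])

```text
clock: 17.52
tool_pos: [0.5011, 0.1542, 0.0736]
tool_rot: [1.074, 1.299, -1.042]
wrist_force: [-1.6, -2.1, 4.5]
width: 0.125
```

```bash
python3 d.py .4998 .153 .0736 64.3
```

```text
t 17.5167 pos [0.5011 0.1542 0.0736] xaxis [ 0.011  0.015 -1.   ] yaw 11.66 w 0.12455869217146787 F [-1.6 -2.1  4.5] M [-0.53  0.56 -0.  ] q [ 0.27  0.29 -0.73  1.85  0.21  1.06 -0.34]
rows units [-0.001 -0.015  0.009]
turn unit -0.613
```

Request:
play_rows([
  [0.003,0,0,0.02,0],
  [0.003,0,0,0.035,0],
  [0.003,0,0,0.035,0],
])

```text
clock: 17.77
tool_pos: [0.5011, 0.1542, 0.0734]
tool_rot: [1.112, 1.278, -1.081]
wrist_force: [-2.5, -1.5, 4.0]
width: 0.127
```

```bash
python3 d.py .4998 .153 .0736 64.3
```

```text
t 17.7667 pos [0.5011 0.1542 0.0734] xaxis [ 0.012  0.015 -1.   ] yaw 8.7 w 0.126836196414216 F [-2.5 -1.5  4. ] M [-0.52  0.64 -0.07] q [ 0.26  0.29 -0.72  1.85  0.21  1.06 -0.39]
rows units [-0.003 -0.015  0.01 ]
turn unit -0.647
```

Still sinking slightly (0.0734), so a few more degrees.

Request:
play_rows([
  [0.003,0,0,0.02,0],
  [0.003,0,0,0.035,0],
  [0.003,0,0,0.035,0],
])

```text
clock: 18.02
tool_pos: [0.5009, 0.1542, 0.0732]
tool_rot: [1.15, 1.256, -1.12]
wrist_force: [-3.3, -2.8, 7.6]
width: 0.131
```

```bash
python3 d.py .4998 .153 .0736 64.3
```

```text
t 18.0167 pos [0.5009 0.1542 0.0732] xaxis [ 0.011  0.014 -1.   ] yaw 5.76 w 0.13103385339980184 F [-3.3 -2.8  7.6] M [-0.66  1.05  0.27] q [ 0.25  0.28 -0.72  1.85  0.2   1.06 -0.44]
rows units [-0.004 -0.012  0.01 ]
turn unit -0.681
```

The force rose to 7.6 N with a z moment at 9.9 mm below the first rest, so it is home. I'll relieve, release, look and retreat.

Request:
play_rows([
  [-0.003,0,0,-0.005,0],
  [-0.003,0,0,-0.005,0.5],
  [-0.003,0,0,-0.005,0.5],
  [-0.003,0,0,-0.005,0.5],
  [-0.003,0,0,-0.005,0.5],
  [-0.003,0,0,-0.005,0.5],
  [-0.15,0,0,0,0.5],
  [-0.4,0,0,0,0.5],
  [-0.7,0,0,0,0.5],
  [-1,0,0,0,0.5],
  [-1,0,0,0,0.5],
])

```text
clock: 18.93
tool_pos: [0.5024, 0.154, 0.1788]
tool_rot: [1.155, 1.252, -1.113]
wrist_force: [-0.3, 0.2, 0.4]
width: 0.501
```

```bash
python3 d.py .5 .153 .0736 64.3
python3 - <<'E'
from h import *
c=capture("wrist");s=capture("scene")["img"][170:260,330:420]
print(proj(c,[[.5,.153,.1]]))
o=np.hstack([cv2.resize(c["img"],(480,360)),cv2.resize(s,(320,320),interpolation=cv2.INTER_CUBIC)[:360] if 0 else cv2.resize(s,(320,360),interpolation=cv2.INTER_CUBIC)])
cv2.imwrite("pics/end.png",o[:,:,::-1])
E
```

```text
t 18.9333 pos [0.5024 0.154  0.1788] xaxis [ 0.019  0.016 -1.   ] yaw 5.78 w 0.5008715875402187 F [-0.3  0.2  0.4] M [ 0.01  0.01 -0.07] q [ 0.3   0.17 -0.74  1.73  0.11  1.26 -0.37]
rows units [ 1.051 -0.046  0.022]
turn unit -0.681
[[309.23024899 237.85226293]]
```

View pics/end.png

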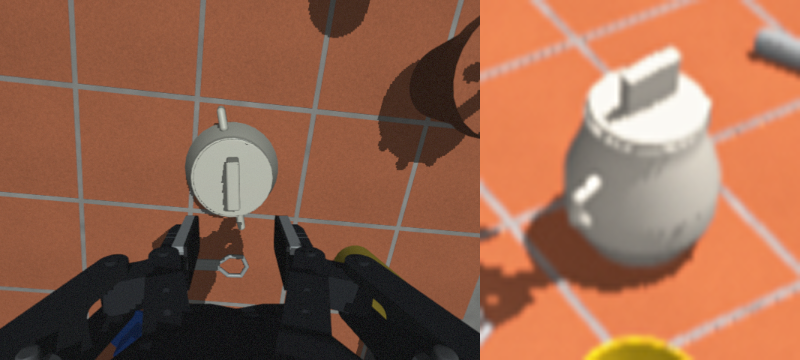

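The lid is seated level with its flange on the rim, centred at wrist pixel (309,237), which is where the mouth is predicted to be. The gripper is clear, so I'll hand in.

```bash
python3 -c "
from workcell import bot
print(bot.job_done())"
```

```text
the job is handed in; nothing more can be done
None
```

The sugar bowl is closed and the job is handed in; the hand-in reports no verdict. I set the lid on the thread in line with the ears, turned it back about 47–49° until it dropped, then turned it forward about 58° until it was home and let go.

**Heights:** the tool's contact heights matched the given steps.

| Stage | Tool z measured (m) | Tool z expected (m) |
|---|---|---|
| First rest on the thread | 0.0831 | 0.0831 |
| After the drop | 0.0768 | 0.0766 |
| Fully home | 0.0732 | 0.0736 |

**Forces:** the largest component I read while the lid was on the bowl was 7.6 N, at the final stop.

**Final pictures:** the flange is level on the rim and centred within about a pixel of the predicted mouth. The gripper is open and about 100 mm above the lid.

**Disagreements:**
- **Fingertips:** they sit about 37 mm behind the stated tool point when shut. My first grasp closed above the bar without touching the lid, and I corrected it from the pictures.
- **Mouth position:** the top and wrist cameras differed by about 2 mm. That was within what the thread's play absorbed.

I did not measure the other objects' positions at the end. The arm had no unexpected contact with anything.

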